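# Spot-check washed crockery under the fixed thermometer

## Robot

A 6-joint arm with a two-finger parallel gripper is mounted at the origin on the work surface. World frame = base frame: x ahead of the robot, y to its left, z up, the work surface at z = 0. Lengths are in mm, angles in rad, forces in N, time in s.
With the tool pointing down it reaches from about 325 to 775 mm from the base axis. Payload 5.5 kg.
Tool frame: the origin (TCP) lies between the finger pads; the fingertips stand 14 mm ahead of it and the grasp point (between the pads) lies 5 mm behind it; z points along the fingers, y is the line along which they close (so a half turn about z gives the same grasp; the last joint's range is limited). The gripper opens to 85 mm and grips with 20 to 120 N. Pads are 22 mm wide; open, the fingers measure 114 mm over their backs; the gripper's body (76 mm by 85 mm) begins 54 mm behind the grasp point. The pads swing forward as they close: fully open they stand 13 mm farther back than shut.
Start: joints at [-1.322, 0.091, 1.231, -0, 1.82, -0.057], TCP at [180.633, -572.178, 245.275] pointing down, gripper open.
Joint ranges: [-2.87, 2.87], [-0.86, 2.18], [0.17, 2.46], [-1.51, 4.65], [0.06, 2.69], [-2.65, 2.65]. Speed limits (rad/s): [2.57, 2.57, 3.01, 3.14, 3.14, 3.14].

## Interface

Orientations are given as a rotation vector (axis times angle).
In Python, from rig import manip gives the robot as it stands.
- The arm moves only by the tool play_rows, never from a script. Its argument "targets" is a list of rows, each a list of 3 entries, a list of its own where there are three numbers: the shift along the tool's x, y, z in mm, then the turn, a rotation vector about the tool's x, y, z in degrees, then the opening, from -1 (shut) to 1 (fully open). In form: [[[tx, ty, tz], [wx, wy, wz], hand], ...]. A call has 1 to 20 rows; each row shifts and turns the commanded pose from where the row before left it, along the tool's axes as they then stand; what a row does not reach is not made up. A row lasts 1/12 s, in which the tool goes at most 41.7 mm and 7.16 degrees, less where a joint would pass 70% of its speed; a pose out of reach is approached as far as the arm can. A call with a gripper value outside its range is refused whole. The fingers move at their own pace and stop on an object; the grip force is fixed at half the most. Time passes only in rows, so rows that do not move let the fingers close. It gives the time, the measured TCP pose, the force, the opening and the grip force at its end, in the units of the state.
- manip.sense(): the state, without advancing time (a new reading comes with each control period).
- manip.get_image(name): name is "scene" or "top" or "wrist"; returns the picture (420x560x3 uint8, red, green, blue); there is no depth.
- manip.camera_model(name): a dict with "fov_y" (degrees; the focal length in pixels is half the picture's height over the tangent of half this angle, whatever the lens; pixels are square), "cx", "cy" (the principal point, pixels), "eye" and "rotation" of the camera in the world. Camera axes: x right, y down, z forward; pixel columns grow to the right and rows downward; lengths in mm; the calibration is good to about 2 mm. A picture is of the moment at which its call begins: read the wrist's pose just before it. camera_model takes no time and is no camera call; for the wrist camera it gives the pose at the moment of the call.
- manip.job_done(): hands the job in; it is judged then, once.
The state is a dict: "clock": time; "joint_positions": joint angles; "joint_vel": joint speeds; "tau": joint torques, N m; "tcp_pos": TCP position; "tool_rot": TCP orientation; "wrist_force": force on the tool from outside, world axes, zero at the start; "ft_torque": the same for the moment, N m; "width": opening from 0.0 (shut) to 1.0 (fully open); "grasp_force": force on a finger pad.
Only numpy, scipy, OpenCV 4.12 (cv2) and the standard library are available. Lean on these libraries where they do the work, as an engineer would, in place of code of your own. Each camera call takes 0.05 s, during which the arm holds its last target. There are 200 camera calls.

## Task

Freshly washed crockery is being heat-checked at the noodle counter: use the knob on the sliding tray to bring the middle of the square dish under the fixed thermometer's pointer and hold it still there for about a second for a reading. Then slide the tray so that the middle of the tall cup is under the pointer, and leave it there with the knob released; dish and cup stay sitting in the tray throughout.

Things in the scene. Friction and masses are not known exactly. Their poses are not given: they have to be found in the camera images.
- tray_knob (a point): Centre of the black upright round knob on the tray's robot side: 28 mm wide, 40 mm tall, free all round; the steel lug it stands on is 38 mm below. The tray (168 mm square, 2 x 2 compartments, middle 150 mm from the knob along this point's +x) glides level along its x and y on crossed slides with ample travel; never turns. Each slide drags about 2.5 N, no spring or detent, stays where left.
- pointer_tip (a point): Lower tip of the thermometer's downward pointer: slim upright tube 22 mm wide ending in a dark cone, 135 mm above the counter, hung from a thin bar 70 mm above the tip that runs 180 mm away from the robot to a post. Fixed; clears the tallest crockery by 25 mm. With either piece under it the knob is about 110 mm or more away on the robot's side.
- square_dish: White square open dish, 62 x 62 mm, 26 mm high; origin at the centre of its underside, z up. Loose in one of the tray's four compartments, rides with the tray. An oblong dish (66 x 36 mm) and a low round bowl (68 mm across) stand in two others.
- tall_cup: White round cup, the tallest piece in the tray: 50 mm across the mouth, 66 mm high; origin at the centre of its underside, z up. Loose in another compartment, rides with the tray.
There are look-alikes about, which are no part of the job. What is shaped like the tall_cup but red or yellow is not meant.

How it is judged (in metres and radians):
On the way:
1. the middle of the square dish is held still under the pointer, within 15 mm, for half a second (horizontal distance between square_dish and pointer_tip below 0.015 m and linear speed of square_dish below 0.02 m/s), for 0.5 s.
At the end, for the whole second after the job is handed in: The middle of the tall cup is under the pointer within 15 mm (seen from above), at rest; cup and square dish stand upright (within 10 degrees) in the tray (horizontal distance between tall_cup and pointer_tip below 0.015 m and linear speed of tall_cup below 0.02 m/s and angle between each of tall_cup, square_dish's own z axis and vertical below 0.17 rad); the robot touches nothing.
It fails at once if the square dish or the tall cup is lifted out of the tray (more than 12 mm) or falls off it (z of any of square_dish, tall_cup in the frame of tray_knob above -0.027 m or z of any of square_dish, tall_cup in the frame of tray_knob below -0.055 m).
It also fails if it takes over 38 s, if anything falls off the work surface, if the arm or the gripper's body presses on something with over 40 N, if the wrist force passes 120 N, or if a joint passes its speed limit or range.

## Working session

There is one attempt and no reset: what is moved stays moved. The work goes in short steps, Python scripts to look and compute and a tool call to move; the robot and the scene stay as the last step left them, time stands still between calls to the robot, and variables do not carry over. Pictures are saved under pics/ and viewed, at most 10 in all, crops included, and the job is handed in when it is done.

Besides the shell and the picture viewer there is one more tool, called after "Call:" by a JSON object that holds its "method" and its "body". play_rows: Moves the arm, as the interface text tells. Its arguments: {"type":"object","properties":{"targets":{"type":"array"}},"required":["targets"]}

```bash
mkdir -p pics; cat > h.py <<'E'
from rig import manip
import numpy as np, cv2
def cam(n):
    m=manip.camera_model(n); f=210/np.tan(np.radians(m["fov_y"])/2)
    return m,f,np.array(m["eye"],float),np.array(m["rotation"],float).reshape(3,3)
def ray(n,u,v):
    m,f,e,R=cam(n); d=R@np.array([(u-m["cx"])/f,(v-m["cy"])/f,1]); return e,d/np.linalg.norm(d)
def plane(n,u,v,z):
    e,d=ray(n,u,v); return e+d*(z-e[2])/d[2]
def proj(n,p):
    m,f,e,R=cam(n); q=R.T@(np.array(p)-e); return q[0]/q[2]*f+m["cx"],q[1]/q[2]*f+m["cy"]
def tri(a,b):
    A=[];B=[]
    (e1,d1),(e2,d2)=a,b
    M=sum(np.eye(3)-np.outer(d,d) for d in(d1,d2)); v=sum((np.eye(3)-np.outer(d,d))@e for e,d in(a,b))
    p=np.linalg.solve(M,v); return p,[np.linalg.norm((np.eye(3)-np.outer(d,d))@(p-e)) for e,d in (a,b)]
def save(n,name):
    im=manip.get_image(n); cv2.imwrite(f"pics/{name}.png",im[:,:,::-1]); return im
E
python3 - <<'E'
from h import *
for n in("scene","top"):
    save(n,n+"0"); m=manip.camera_model(n); print(n,m)
print(manip.sense()["clock"],manip.sense()["tool_rot"],manip.sense()["width"])
E
```

```text
scene {'fov_y': 53.29559161627545, 'cx': 274.90894404909653, 'cy': 213.26836754065863, 'eye': array([966.71041203, 212.10085403, 667.42989264]), 'rotation': array([-1.59166201, -2.22128498,  0.68528919])}
top {'fov_y': 48.44714837563993, 'cx': 285.04826882992376, 'cy': 208.4314173148809, 'eye': array([ 460.97114143,   88.65149489, 1027.20514115]), 'rotation': array([-2.09983364,  2.12233022, -0.16180341])}
0.1 [-3.10315738e+00 -4.78191685e-01  2.24265551e-04] 1.0008198707928948
```

View pics/scene0.png

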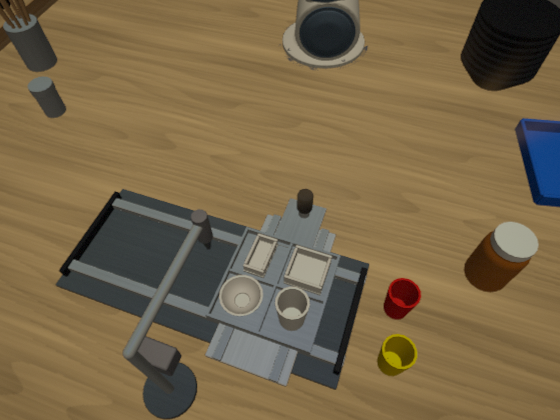

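View pics/top0.png

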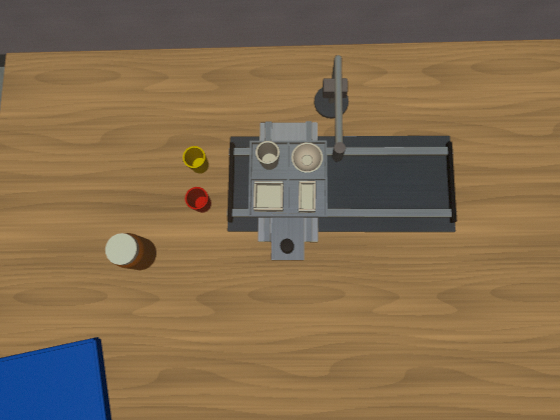

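The scene view shows the tray with its knob near (305,200), the dish at (308,268), the cup at (292,306) and the pointer at (200,215) to (208,248). In the top view the knob is at (287,246), the dish at (269,196), the cup at (267,153) and the pointer at (340,147). I'll zoom in to get finer pixel positions.

```bash
sed -i 's/np.array(m\["rotation"\],float).reshape(3,3)/cv2.Rodrigues(np.array(m["rotation"],float))[0]/' h.py
python3 - <<'E'
import cv2,numpy as np
a=cv2.imread("pics/scene0.png")[180:340,180:340]; b=cv2.imread("pics/top0.png")[115:275,225:365]
g=lambda x:cv2.resize(x,None,fx=3.7,fy=3.7,interpolation=cv2.INTER_CUBIC)[:,:]
r=np.hstack([cv2.resize(a,(420,420),interpolation=cv2.INTER_CUBIC),cv2.resize(b,(368,420),interpolation=cv2.INTER_CUBIC)])
cv2.imwrite("pics/crop0.png",np.clip(r*1.4,0,255).astype(np.uint8))
E
```

```text
(no output)
```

View pics/crop0.png

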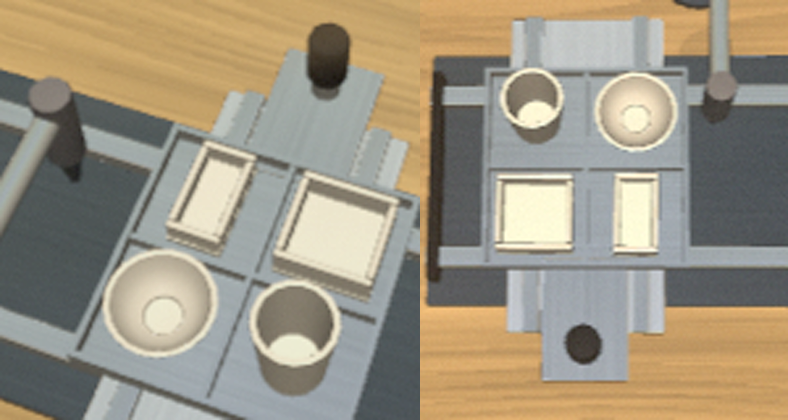

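```bash
python3 - <<'E'
from h import *
np.set_printoptions(precision=1,suppress=True)
S=lambda u,v:ray("scene",180+u/2.625,180+v/2.625)
T=lambda u,v:ray("top",225+(u-420)/2.629,115+v/2.625)
for n,a,b in(("knobtop",(328,37),(584,343)),("cuprim",(295,322),(531,98)),("dishrim",(337,228),(535.5,212)),("tip",(73,178),(716,119)),("tubetop",(50,88),(721,85))):
    print(n,*tri(S(*a),T(*b)))
P=lambda n,u,v,z:(plane("scene",180+u/2.625,180+v/2.625,z) if n=="s" else plane("top",225+(u-420)/2.629,115+v/2.625,z))
print("tip@135",P("s",73,178,135))
a=[P("t",*q,30) for q in((486,68),(688,68),(688,266),(486,266))];print(a)
d=a[0]-a[3]; print(np.degrees(np.arctan2(d[1],d[0])), [np.linalg.norm(a[i]-a[i-1]) for i in range(4)])
E
```

```text
knobtop [558.1 113.7  96.1] [np.float64(1.0503106102069366), np.float64(1.0503106102068898)]
cuprim [751.  153.3 102.7] [np.float64(0.7724566965506681), np.float64(0.772456696550673)]
dishrim [668.6 153.7  58.8] [np.float64(1.7692858671261804), np.float64(1.769285867126166)]
tip [722.1  12.7 132.6] [np.float64(1.9699385155872735), np.float64(1.969938515587274)]
tubetop [720.4  15.4 221.9] [np.float64(0.9333430671847195), np.float64(0.9333430671846586)]
tip@135 [722.6  15.5 135. ]
[array([801.4, 195.9,  30. ]), array([798.2,  24.3,  30. ]), array([627.9,  28.4,  30. ]), array([630.1, 194.9,  30. ])]
0.34175305538988654 [np.float64(171.31016127244126), np.float64(171.6689428590955), np.float64(170.3589035002631), np.float64(166.5287738142013)]
```

```bash
python3 - <<'E'
from h import *
np.set_printoptions(precision=1,suppress=True)
for p in((37,68),(52,112),(8,18),(325,55),(495,85)): print(p,plane("scene",*p,0),plane("scene",p[0],p[1],120))
print(cv2.Rodrigues(np.array(manip.sense()["tool_rot"]))[0])
E
```

```text
(37, 68) [ 323.9 -657.4    0. ] [ 439.5 -501.1  120. ]
(52, 112) [ 447.8 -523.8    0. ] [ 541.1 -391.5  120. ]
(8, 18) [ 162.2 -875.9    0. ] [ 306.9 -680.3  120. ]
(325, 55) [52.1 20.1  0. ] [216.5  54.6 120. ]
(495, 85) [ 39.9 433.6   0. ] [206.5 393.8 120. ]
[[ 1.   0.3 -0. ]
 [ 0.3 -1.   0. ]
 [ 0.  -0.  -1. ]]
```

Call:
{"method": "play_rows", "body": {"targets": [[[0,0,0],[0,0,5.84],1],[[0,0,0],[0,0,5.84],1],[[0,0,0],[0,0,5.84],1],[[8,-14,2],[0,0,0],1],[[16,-29,3],[0,0,0],1],[[16,-29,3],[0,0,0],1],[[16,-29,3],[0,0,0],1],[[16,-29,3],[0,0,0],1],[[16,-29,3],[0,0,0],1],[[16,-29,3],[0,0,0],1],[[16,-29,3],[0,0,0],1],[[16,-29,3],[0,0,0],1],[[16,-29,3],[0,0,0],1],[[16,-29,3],[0,0,0],1],[[16,-29,3],[0,0,0],1],[[16,-29,3],[0,0,0],1],[[16,-29,3],[0,0,0],1],[[16,-29,3],[0,0,0],1],[[16,-29,3],[0,0,0],1],[[16,-29,3],[0,0,0],1]]}}

```text
clock: 1.77
tcp_pos: [445.0, -92.5, 194.8]
tool_rot: [-3.142, -0.0, 0.0]
wrist_force: [0.2, -0.7, -0.4]
width: 1.002
grasp_force: 0.0
```

Call:
{"method": "play_rows", "body": {"targets": [[[16,-29,5],[0,0,0],1],[[16,-29,5],[0,0,0],1],[[16,-29,5],[0,0,0],1],[[16,-29,5],[0,0,0],1],[[16,-29,5],[0,0,0],1],[[16,-29,5],[0,0,0],1],[[12,-22,5],[0,0,0],1],[[7,-11,0],[0,0,0],1],[[0,0,0],[0,0,0],1],[[0,0,0],[0,0,0],1]]}}

```text
clock: 2.6
tcp_pos: [559.4, 112.6, 159.9]
tool_rot: [3.141, 0.001, -0.002]
wrist_force: [0.1, -0.2, -0.0]
width: 0.999
grasp_force: 0.0
```

```bash
python3 - <<'E'
from h import *
np.set_printoptions(precision=1,suppress=True)
print(manip.sense()["tcp_pos"]); print(manip.camera_model("wrist"))
save("wrist","w1")
for p in((560,113,96),(560,113,38),(722,14.5,135)): print(proj("wrist",p))
E
```

```text
[559.4 112.6 159.9]
{'fov_y': 69.77839772478163, 'cx': 282.88536475602683, 'cy': 209.2271183720633, 'eye': array([628.4, 113.5, 287.6]), 'rotation': array([ 2.1, -2.1, -0.3])}
(np.float64(282.401229493564), np.float64(228.62987024573366))
(np.float64(282.4774032895937), np.float64(206.0110448160096))
(np.float64(526.3358052393351), np.float64(-117.44983830456007))
```

View pics/w1.png

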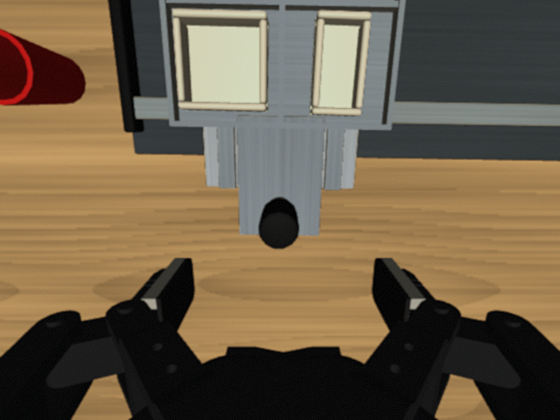

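Wrist view: the knob's top is centred at (279,228), where the estimate predicted (282,229). The grasp target therefore holds to within about 2 mm. Next I descend and grip.

Call:
{"method": "play_rows", "body": {"targets": [[[1,-1,10],[0,0,0],1],[[0,-1,18],[0,0,0],1],[[0,0,18],[0,0,0],1],[[0,0,18],[0,0,0],1],[[0,0,15],[0,0,0],1],[[0,0,10],[0,0,0],1],[[0,0,0],[0,0,0],0.2],[[0,0,0],[0,0,0],-0.2],[[0,0,0],[0,0,0],-0.5],[[0,0,0],[0,0,0],-0.8],[[0,0,0],[0,0,0],-1],[[0,0,0],[0,0,0],-1],[[0,0,0],[0,0,0],-1],[[0,0,0],[0,0,0],-1],[[0,0,0],[0,0,0],-1]]}}

```text
clock: 3.9
tcp_pos: [561.4, 115.0, 73.0]
tool_rot: [-3.141, -0.0, -0.004]
wrist_force: [-2.1, -0.5, 5.8]
width: 0.31
grasp_force: 58.9
```

```bash
python3 - <<'E'
from h import *
np.set_printoptions(precision=1,suppress=True)
s=manip.sense();print(s["tcp_pos"],s["width"],s["grasp_force"],s["clock"])
for p in((174,11),(267,11),(267,109),(174,107)): pass
E
```

```text
[561.4 115.   73. ] 0.3100663309662557 58.89129281044006 3.9
```

Call:
{"method": "play_rows", "body": {"targets": [[[0.8,2,0],[0,0,0],-1],[[1.5,4,0],[0,0,0],-1],[[2.3,6,0],[0,0,0],-1],[[3,8,0],[0,0,0],-1],[[3.8,10,0],[0,0,0],-1],[[3.8,10,0],[0,0,0],-1],[[3.8,10,0],[0,0,0],-1],[[3.8,10,0],[0,0,0],-1],[[3.8,10,0],[0,0,0],-1],[[3.8,10,0],[0,0,0],-1],[[3.8,10,0],[0,0,0],-1],[[3.8,10,0],[0,0,0],-1],[[3.8,10,0],[0,0,0],-1],[[3.8,9,0],[0,0,0],-1],[[3,8,0],[0,0,0],-1],[[2.3,6,0],[0,0,0],-1],[[1.5,4,0],[0,0,0],-1],[[0.7,2,0],[0,0,0],-1],[[0,0,0],[0,0,0],-1],[[0,0,0],[0,0,0],-1]]}}

```text
clock: 5.57
tcp_pos: [614.5, -24.3, 73.0]
tool_rot: [3.141, -0.0, 0.004]
wrist_force: [-2.2, -0.8, 6.1]
width: 0.31
grasp_force: 59.1
```

```bash
python3 - <<'E'
from h import *
s=manip.sense();print(s["tcp_pos"],s["wrist_force"],s["clock"])
a=save("scene","s2");b=save("top","t2")
pu=np.array(proj("scene",(722,14.5,135)));pv=np.array(proj("top",(722,14.5,59)));print(pu,pv)
x,y=int(pu[0])-65,int(pu[1])-75; X,Y=int(pv[0])-65,int(pv[1])-75;print(x,y,X,Y)
r=np.hstack([cv2.resize(i[q:q+150,p:p+130],None,fx=3,fy=3,interpolation=cv2.INTER_CUBIC) for i,p,q in((a,x,y),(b,X,Y))])
cv2.imwrite("pics/c2.png",cv2.convertScaleAbs(r[:,:,::-1],alpha=1.4))
E
```

```text
[614.47498395 -24.34847473  73.02672281] [-2.21933949 -0.80945531  6.12745149] 5.5667
[207.37803575 247.25328089] [333.14980964 170.53817245]
142 172 268 95
```

View pics/c2.png

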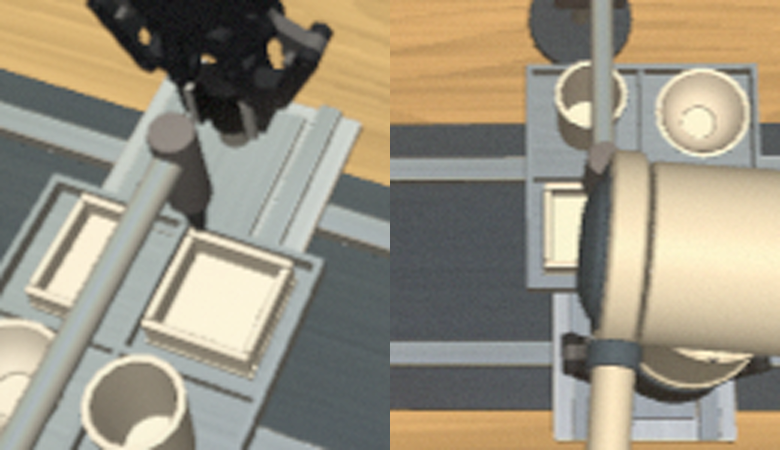

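```bash
python3 - <<'E'
from h import *
np.set_printoptions(precision=1,suppress=True)
print("dish",plane("scene",216.3,271,59.5),"cup s",plane("scene",187,306.3,101),"cup t",plane("top",335,125.7,101),"tip",plane("scene",208.3,247.2,135),"tubetop t",plane("top",338.5,147.5,222))
E
```

```text
dish [722.5  17.9  59.5] cup s [803.3  13.6 101. ] cup t [806.9  11.3 101. ] tip [721.5  15.7 135. ] tubetop t [720.5  16.3 222. ]
```

The crop shows the dish rim centred at (223,297), right under the tip at (199,224). That works out to the dish at (722.5, 17.9) and the tip at (721.5, 15.7), so they agree within about 3 mm. Now I hold for the reading, then move the tray to the cup.

Call:
{"method": "play_rows", "body": {"targets": [[[0,0,0],[0,0,0],-1],[[0,0,0],[0,0,0],-1],[[0,0,0],[0,0,0],-1],[[0,0,0],[0,0,0],-1],[[0,0,0],[0,0,0],-1],[[0,0,0],[0,0,0],-1],[[0,0,0],[0,0,0],-1],[[0,0,0],[0,0,0],-1],[[0,0,0],[0,0,0],-1],[[0,0,0],[0,0,0],-1],[[0,0,0],[0,0,0],-1],[[0,0,0],[0,0,0],-1],[[0,0,0],[0,0,0],-1],[[0,0,0],[0,0,0],-1]]}}

```text
clock: 6.83
tcp_pos: [614.5, -24.3, 73.0]
tool_rot: [3.141, -0.0, 0.004]
wrist_force: [-2.2, -0.3, 5.5]
width: 0.313
grasp_force: 59.0
```

Call:
{"method": "play_rows", "body": {"targets": [[[-2,0,0],[0,0,0],-1],[[-4,0,0],[0,0,0],-1],[[-6,0,0],[0,0,0],-1],[[-8,0,0],[0,0,0],-1],[[-8,0,0],[0,0,0],-1],[[-8,-1,0],[0,0,0],-1],[[-8,-1,0],[0,0,0],-1],[[-8,0,0],[0,0,0],-1],[[-8,0,0],[0,0,0],-1],[[-8,0,0],[0,0,0],-1],[[-6,0,0],[0,0,0],-1],[[-5,0,0],[0,0,0],-1],[[-3,0,0],[0,0,0],-1],[[-1,0,0],[0,0,0],-1],[[0,0,0],[0,0,0],-1],[[0,0,0],[0,0,0],-1]]}}

```text
clock: 8.17
tcp_pos: [531.4, -22.0, 72.9]
tool_rot: [-3.142, -0.0, -0.005]
wrist_force: [0.1, 0.4, 7.7]
width: 0.314
grasp_force: 59.1
```

```bash
python3 - <<'E'
from h import *
s=manip.sense();print(s["tcp_pos"],s["wrist_force"],s["clock"])
a=save("scene","s3");b=save("top","t3")
x,y,X,Y=142,172,268,95
r=np.hstack([cv2.resize(i[q:q+150,p:p+130],None,fx=3,fy=3,interpolation=cv2.INTER_CUBIC) for i,p,q in((a,x,y),(b,X,Y))])
cv2.imwrite("pics/c3.png",cv2.convertScaleAbs(r[:,:,::-1],alpha=1.4))
E
```

```text
[531.35407104 -21.98404461  72.90938322] [0.05153494 0.36144292 7.70678405] 8.1667
```

View pics/c3.png

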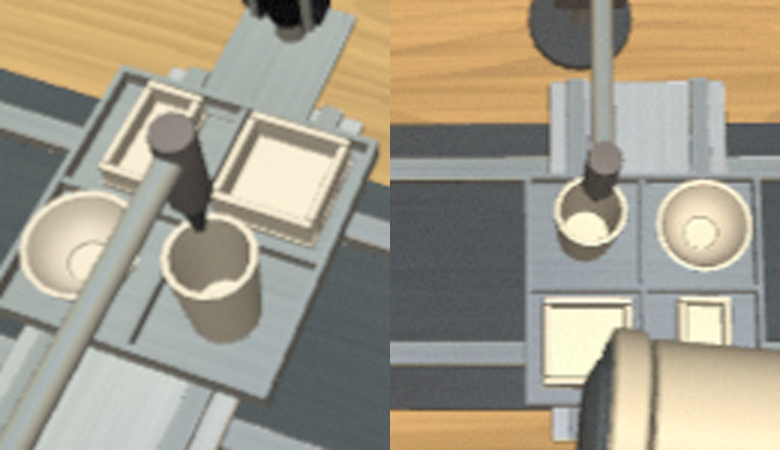

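```bash
python3 - <<'E'
from h import *
np.set_printoptions(precision=1,suppress=True)
print("cup s",plane("scene",211.8,257.3,101),"cup t",plane("top",335,165.3,101),"tip",plane("scene",209.3,248,135),plane("top",337.3,160.5,135),"tube",plane("top",338.8,147.7,222))
E
```

```text
cup s [720.2  15.5 101. ] cup t [721.7  13.6 101. ] tip [722.2  17.7 135. ] [721.9  11.6 135. ] tube [720.1  15.8 222. ]
```

In the scene crop the cup's rim is centred at (209,256) and the tip is at (203,228). In metres the cup sits at (721, 14.5) and the tip at (722, 15.5), about 2 mm apart. Time to release the knob and back off upward.

Call:
{"method": "play_rows", "body": {"targets": [[[0,0,0],[0,0,0],-0.2],[[0,0,0],[0,0,0],0.2],[[0,0,0],[0,0,0],0.6],[[0,0,0],[0,0,0],1],[[0,0,0],[0,0,0],1],[[0,0,0],[0,0,0],1],[[0,0,0],[0,0,0],1],[[0,0,0],[0,0,0],1],[[0,0,-5],[0,0,0],1],[[0,0,-15],[0,0,0],1],[[0,0,-20],[0,0,0],1],[[0,0,-20],[0,0,0],1],[[0,0,-20],[0,0,0],1],[[0,0,-15],[0,0,0],1],[[0,0,-5],[0,0,0],1],[[0,0,0],[0,0,0],1],[[0,0,0],[0,0,0],1]]}}

```text
clock: 9.68
tcp_pos: [530.6, -22.2, 170.8]
tool_rot: [-3.142, -0.0, 0.001]
wrist_force: [-0.1, -0.3, -0.2]
width: 1.002
grasp_force: 0.0
```

```bash
python3 - <<'E'
from h import *
s=manip.sense();print(s["tcp_pos"],s["wrist_force"],s["width"],s["clock"])
b=save("scene","s4"); a=cv2.imread("pics/s3.png")[:,:,::-1]
box=(slice(240,290),slice(190,235))
print("cup shift px",cv2.phaseCorrelate(*[cv2.cvtColor(np.ascontiguousarray(i[box]),cv2.COLOR_RGB2GRAY).astype(np.float32) for i in(a,b)]))
cv2.imwrite("pics/c4.png",cv2.resize(b[150:350,120:360,::-1],None,fx=2.5,fy=2.5))
E
```

```text
[530.62014031 -22.15118995 170.81128816] [-0.08399648 -0.28928232 -0.16448506] 1.0023452002031992 9.6833
cup shift px ((0.4827312427080095, -0.0749163957621839), 0.9988761872185601)
```

View pics/c4.png

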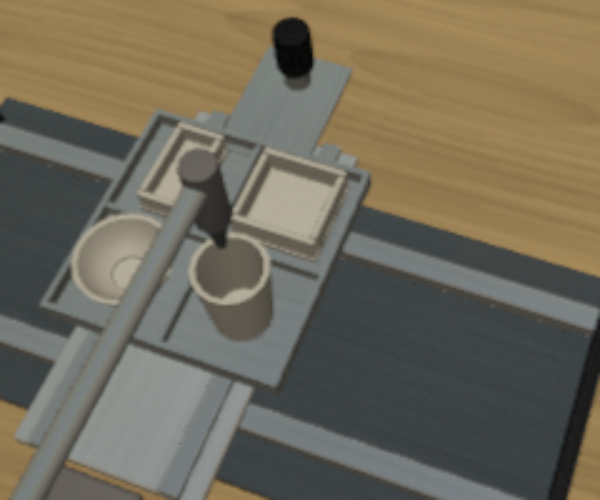

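The knob is free, and the cup, at (230,270) in this crop, is upright under the tip. It moved less than 0.5 px on release.

```bash
python3 -c "
from rig import manip
print(manip.job_done())"
```

```text
the job is handed in; nothing more can be done
None
```

The job is handed in: the square dish was held still about 3 mm from the pointer for over a second, and the tall cup now stands about 2 mm from it with the knob released, all in under 10 s (the hand-in call returned no verdict).

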